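Clear the menu board and turn its wide leaf

TASK

First push the tissue packet off the board's left half, so that it lies flat on the worktop clear of the board. Then swing the wide white leaf, not the narrow one, gently over the spine until it lies flat on the left half. Do it with the fingertips only: pick nothing up, and leave the narrow leaf, the matches and everything else where they are.

Things in the scene. Friction and masses are not known exactly. Their poses are not given: they have to be found in the camera images.
- menu_board: Wooden board, 240x290x6 mm, fixed. Origin: centre of its underside, on the worktop. x: along the steel spine across its middle, away from the robot; y: to its left half, where leaves are turned to; z up. Hinge line: y = 0, 10.5 mm above the worktop; spine brackets up to 17 mm high within 7 mm of it. Wide leaf: x = -20 to 110 mm; narrow leaf: x = -106 to -31 mm.
- wide_leaf (a joint): Angle of the wide leaf (rigid, white, 130 mm along the spine, reaching 135 mm from it, 5 mm thick, about 0.12 kg): 0 flat on the right half, 1.57 upright, 3.14 flat on the left half (stop). Starts at 0.5 to 0.8. Stiff hinge (0.2 N m friction): it stays where it is left and never falls, so push it all the way; 2 to 3 N square to the free edge move it.
- wide_leaf_edge (a point): Middle of the wide leaf's free edge (mid thickness), 135 mm from the spine, at x = +45 mm in the board's frame.
- narrow_leaf (a joint): Angle of the narrow leaf (75 mm along the spine, otherwise like the wide one), counted in the same way; it starts at 0.15 to 0.45 and is to stay there.
- narrow_leaf_edge (a point): Middle of the narrow leaf's free edge, 135 mm from the spine, at x = -69 mm in the board's frame.
- packet: Tissue packet, 55x105x24 mm, 0.03 kg, loose, lying on the board's left half where the wide leaf has to land. Origin: centre of its underside (6 mm above the worktop while on the board); y axis along its 105 mm side, which starts roughly parallel to the spine.
- matches: Small box of matches, 37x55x16 mm, lying on the board's left half in front of the narrow leaf. Loose bystander; origin: centre of its underside.
- kitchen_timer: Round clockwork timer, 64 mm across, 45 mm high, to the right of the board. Loose bystander; origin: centre of its underside.
- pepper_mill: Turned wooden pepper mill, 53 mm across, 152 mm high, to the right of the board. Loose bystander; origin: centre of its underside.
- tumbler: Clear drinking glass, 80 mm across, 91 mm high, far right. Loose bystander; origin: centre of its underside.
- sugar_tin: Round tin, 72 mm across, 94 mm high, far left. Loose bystander; origin: centre of its underside. To the left of it (about x 0.60, y 0.50) stands a tall fixed pot of kitchen utensils, and behind it two fixed bottles up to 264 mm high (about x 0.67, y 0.30 to 0.38): keep the arm clear of them on the way in.
- salt_shaker: Salt shaker, 44 mm across, 90 mm high, at the near left. Loose bystander; origin: centre of its underside.

How it is judged:
On the way, in this order (a step that is already met when the one before it is completed fails the run):
1. the packet lies flat on the worktop, off the board, while the wide leaf is not yet turned past upright (height (world z) of packet between -0.01 and 0.0035 m and angle between packet's own z axis and vertical below 0.04 rad and linear speed of packet below 0.05 m/s and value of joint wide_leaf below 1.7 rad), for 0.2 s.
2. the wide leaf lies flat on the left half (value of joint wide_leaf above 3.06 rad), for 0.2 s.
At the end, for the whole second after the job is handed in: The wide leaf lies flat on the board's left half (angle above 3.06 rad) and is at rest; the packet lies flat (within 0.04 rad) and still on the worktop, its underside under 3.5 mm above it, so off the board; the narrow leaf's edge is within 20 mm and every bystander within 30 mm of its start (value of joint wide_leaf above 3.06 rad and velocity of joint wide_leaf below 0.05 rad/s and height (world z) of packet between -0.01 and 0.0035 m and angle between packet's own z axis and vertical below 0.04 rad and linear speed of packet below 0.02 m/s and distance of narrow_leaf_edge from where it was at the start of the episode below 0.02 m and distance of each of matches, kitchen_timer, pepper_mill, tumbler, sugar_tin, salt_shaker from where it was at the start of the episode below 0.03 m); the robot touches nothing.
It fails at once if the packet is lifted (underside centre over 30 mm above the worktop) or pushed over the worktop's edge (height (world z) of packet above 0.03 m or height (world z) of packet below -0.02 m).
It fails at once if the packet is tipped up by more than 0.6 rad (angle between packet's own z axis and vertical above 0.6 rad).
It fails at once if the wide leaf is slapped over (faster than 4 rad/s) (velocity of joint wide_leaf above 4 rad/s).
It fails at once if the narrow leaf's edge is moved by more than 20 mm (distance of narrow_leaf_edge from where it was at the start of the episode above 0.02 m).
It fails at once if a bystander is moved by more than 30 mm (distance of any of matches, kitchen_timer, pepper_mill, tumbler, sugar_tin, salt_shaker from where it was at the start of the episode above 0.03 m).
It also fails if it takes over 51 s, if anything falls off the work surface, if the arm or the gripper's body presses on something with over 40 N, if the wrist force passes 120 N, or if a joint passes its speed limit or range.

ROBOT

A 6-joint arm with a two-finger parallel gripper is mounted at the origin on the work surface; the furniture and walls round the work are solid. World frame = base frame: x ahead of the robot, y to its left, z up, the work surface at z = 0. Lengths are in m, angles in rad, forces in N, time in s.
With the tool pointing down it reaches from about 0.35 to 0.975 m from the base axis. Payload 4.9 kg.
Tool frame: the origin (TCP) lies on the mounting face of the last link; the fingertips stand 173 mm ahead of it and the grasp point (between the pads) lies 155 mm ahead of it; z points along the fingers, y is the line along which they close (so a half turn about z gives the same grasp; the last joint's range is limited). The gripper opens to 85 mm and grips with 20 to 120 N. Pads are 22 mm wide; open, the fingers measure 114 mm over their backs; the gripper's body (76 mm by 85 mm) begins 54 mm behind the grasp point. The pads swing forward as they close: fully open they stand 13 mm farther back than shut.
Start: joints at [1.018, 0.053, 1.613, -0, 1.476, -0.119], TCP at [0.263, 0.567, 0.405] pointing down, gripper open.
Joint ranges: [-3.01, 3.01], [-1.01, 2.22], [0.06, 2.58], [-1.02, 4.17], [0.09, 2.62], [-3.14, 3.14]. Speed limits (rad/s): [2.57, 2.57, 3.14, 3.14, 3.14, 3.14].

INTERFACE

Orientations are given as a rotation vector (axis times angle).
In Python, from station import monitor, eyes, finish_job gives the robot as it stands. The module is installed in compiled form; this text tells all that it offers.
- The arm moves only by the tool step_arm, never from a script. Its argument "commands" is a list of rows, each a list of 3 entries, a list of its own where there are three numbers: the opening in per cent of the stroke, from 0 (shut) to 100 (fully open), then the shift along the tool's x, y, z in mm, then the turn about the tool's z in degrees. In form: [[hand, [x, y, z], yaw], ...]. A call has 1 to 12 rows; each row is the pose to reach, as a shift and turn from the pose commanded when the call began, along the tool's axes at that moment; what a row does not reach only later rows make up. A row lasts 1/8 s, in which the tool goes at most 62.5 mm and 10.7 degrees, less where a joint would pass 70% of its speed; a pose out of reach is approached as far as the arm can. A call with a gripper value outside its range is refused whole. The fingers move at their own pace and stop on an object; "squeeze" is the grip in N (left out, the last holds). Time passes only in rows, so rows that repeat a pose let the fingers close. It gives the time, the measured TCP pose, the force, the opening and the grip force at its end, in the units of the state.
- monitor.get_obs(): the state, without advancing time (a new reading comes with each control period).
- eyes.get_image(name): name is "side" or "top" or "wrist"; returns the picture (384x512x3 uint8, red, green, blue); there is no depth.
- eyes.camera_info(name): a dict with "camera_matrix" (3x3 intrinsics, pixels), "extrinsics" (4x4, takes a point from camera to world coordinates). Camera axes: x right, y down, z forward; pixel columns grow to the right and rows downward; lengths in m; the calibration is good to about 2 mm. A picture is of the moment at which its call begins: read the wrist's pose just before it. camera_info takes no time and is no camera call; for the wrist camera it gives the pose at the moment of the call.
- finish_job(): hands the job in; it is judged then, once.
The state is a dict: "t": time; "q": joint angles; "dq": joint speeds; "effort": joint torques, N m; "tool_pos": TCP position; "tool_rot": TCP orientation; "contact_force": force on the tool from outside, world axes, zero at the start; "wrist_torque": the same for the moment, N m; "opening": finger opening in m; "grip_force": force on a finger pad.
Only numpy, scipy, OpenCV 4.12 (cv2) and the standard library are available. Lean on these libraries where they do the work, as an engineer would, in place of code of your own. Each camera call takes 0.05 s, during which the arm holds its last target. There are 200 camera calls.

## Working session

There is one attempt and no reset: what is moved stays moved. The work goes in short steps, Python scripts to look and compute and a tool call to move; the robot and the scene stay as the last step left them, time stands still between calls to the robot, and variables do not carry over. Pictures are saved under pics/ and viewed, at most 10 in all, crops included, and the job is handed in when it is done.

Besides the shell and the picture viewer there is one more tool, called after "Request:" by a JSON object that holds its "name" and its "arguments", one argument or row to a line. step_arm: Moves the arm, as the interface text tells. Its arguments: {"type":"object","properties":{"commands":{"type":"array"},"squeeze":{"type":"number"}},"required":["commands"]}

```bash
mkdir -p pics
python3 - <<'E'
from station import monitor, eyes
import cv2,numpy as np
o=monitor.get_obs();print({k:np.round(v,3) for k,v in o.items()})
for n in("top","side"):
    im=eyes.get_image(n);cv2.imwrite(f"pics/{n}0.png",im[:,:,::-1]);c=eyes.camera_info(n);print(n,np.round(c["camera_matrix"],1).tolist(),np.round(c["extrinsics"],4).tolist())
E
```

```text
{'t': np.float64(0.0), 'q': array([ 1.018,  0.053,  1.614,  0.   ,  1.476, -0.119]), 'dq': array([ 0.   ,  0.002, -0.001,  0.001, -0.001,  0.001]), 'effort': array([ 1.0000e-03, -3.9371e+01, -3.7016e+01, -0.0000e+00,  7.0000e-03,
        0.0000e+00]), 'tool_pos': array([0.263, 0.567, 0.403]), 'tool_rot': array([-6.760e-01, -3.067e+00,  3.000e-03]), 'contact_force': array([-0.983,  0.11 ,  0.013]), 'wrist_torque': array([ 0.001, -0.045,  0.002]), 'grip_force': np.float64(0.0), 'opening': np.float64(0.085)}
top [[376.1, 0.0, 251.2], [0.0, 376.1, 190.6], [0.0, 0.0, 1.0]] [[0.022, -0.9985, 0.0493, 0.4149], [-0.9991, -0.0238, -0.0355, 0.0079], [0.0366, -0.0485, -0.9982, 1.0889], [0.0, 0.0, 0.0, 1.0]]
side [[387.1, 0.0, 253.7], [0.0, 387.1, 188.5], [0.0, 0.0, 1.0]] [[0.5466, 0.4794, -0.6866, 1.2369], [0.8372, -0.2937, 0.4613, -0.5094], [0.0195, -0.827, -0.5619, 0.6705], [0.0, 0.0, 0.0, 1.0]]
```

View pics/top0.png

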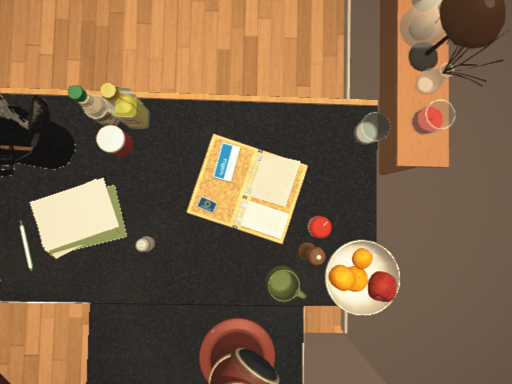

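View pics/side0.png

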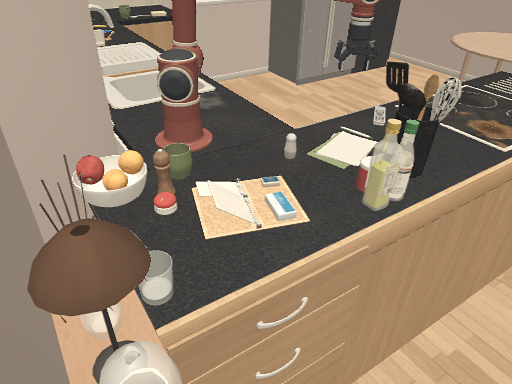

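Top view: board corners near (215,135), (307,165), (283,242) and (188,213). The packet is at (227,162), the matches at (207,204), the wide leaf at (275,180) and the narrow one at (265,220). The side view agrees; the worktop left of the board is free.

```bash
cat > h.py <<'E'
import cv2,numpy as np
from station import monitor,eyes
from scipy.spatial.transform import Rotation as R
def ray(n,uv):
    c=eyes.camera_info(n);T=np.array(c["extrinsics"]);K=np.array(c["camera_matrix"])
    return T[:3,3],T[:3,:3]@np.linalg.inv(K)@np.array([uv[0],uv[1],1.])
def onz(n,uv,z):
    o,d=ray(n,uv);return o+d*(z-o[2])/d[2]
def proj(n,p):
    c=eyes.camera_info(n);T=np.linalg.inv(np.array(c["extrinsics"]));v=np.array(c["camera_matrix"])@(T[:3,:3]@p+T[:3,3]);return v[:2]/v[2]
E
python3 - <<'E'
from h import *
im=cv2.imread("pics/top0.png");hsv=cv2.cvtColor(im,cv2.COLOR_BGR2HSV)
roi=np.zeros(im.shape[:2],np.uint8);roi[125:252,178:312]=255
m=cv2.inRange(hsv,(0,0,60),(179,255,255))&roi
m=cv2.morphologyEx(m,cv2.MORPH_OPEN,np.ones((3,3)))
cs=max(cv2.findContours(m,cv2.RETR_EXTERNAL,cv2.CHAIN_APPROX_NONE)[0],key=cv2.contourArea)
r=cv2.minAreaRect(cs);b=cv2.boxPoints(r);print("board",b)
w=np.array([onz("top",p,.006) for p in b]);print(w.round(4),[np.linalg.norm(w[i]-w[i-1]).round(4) for i in range(4)],w.mean(0))
pk=cv2.inRange(hsv,(90,60,60),(125,255,255))&roi
for c in cv2.findContours(pk,cv2.RETR_EXTERNAL,cv2.CHAIN_APPROX_NONE)[0]:
    if cv2.contourArea(c)>15: print(cv2.minAreaRect(c))
cv2.imwrite("pics/top0c.png",cv2.resize(im[125:252,178:338],None,fx=4.7,fy=4.7,interpolation=cv2.INTER_CUBIC))
s=cv2.imread("pics/side0.png");cv2.imwrite("pics/side0c.png",cv2.resize(s[165:245,180:320],None,fx=5.6,fy=5.6,interpolation=cv2.INTER_CUBIC))
E
```

```text
board [[184.80418 212.62866]
 [211.6389  131.19919]
 [309.34607 163.39813]
 [282.51135 244.8276 ]]
[[ 0.4008  0.158   0.006 ]
 [ 0.6378  0.0879  0.006 ]
 [ 0.5517 -0.1981  0.006 ]
 [ 0.3145 -0.124   0.006 ]] [np.float64(0.2948), np.float64(0.2471), np.float64(0.2987), np.float64(0.2485)] [ 0.47618723 -0.01905648  0.006     ]
((206.55172729492188, 204.3793182373047), (15.231548309326172, 8.928839683532715), 23.198591232299805)
((222.91152954101562, 160.65769958496094), (9.823047637939453, 33.942138671875), 15.255120277404785)
```

View pics/top0c.png

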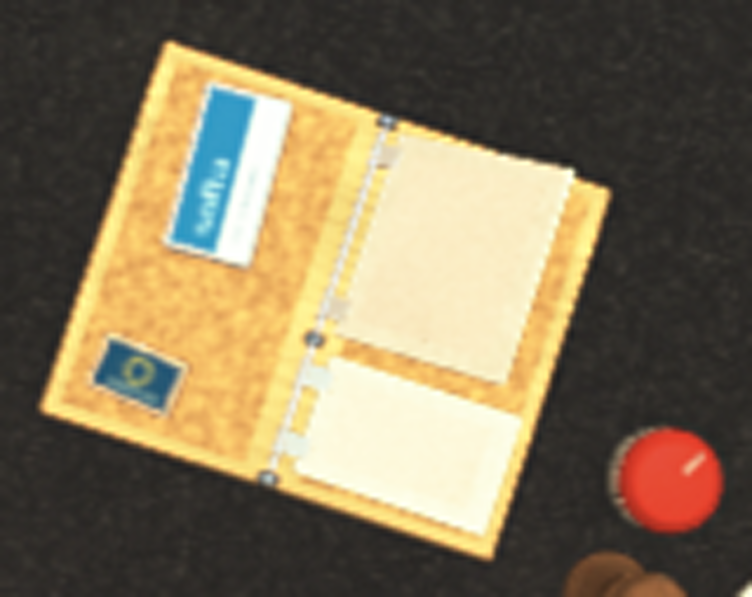

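View pics/side0c.png

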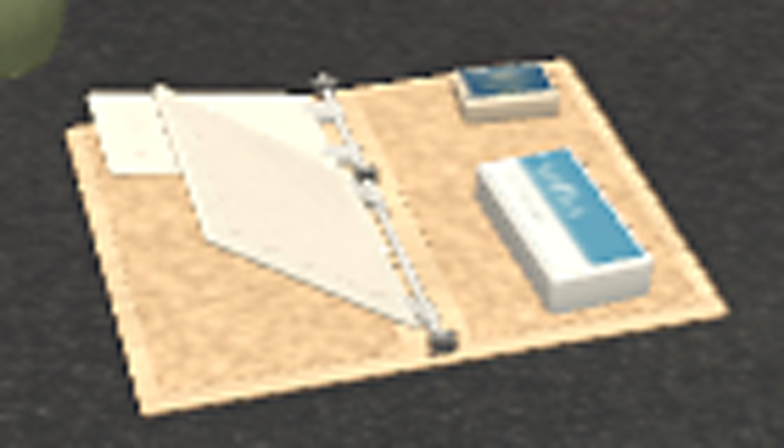

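Crop views: board corners at (168,42), (610,188), (493,556) and (42,410). Packet top corners are at (210,85), (292,100), (248,267) and (165,245). The wide leaf's free edge runs from (573,170) to (507,382). The side crop shows the wide leaf raised at about 0.6 and the left of the board free.

```bash
cat >> h.py <<'E'
def cr(p): return np.array(p)/4.7+np.array([178,125])-.4
E
python3 - <<'E'
from h import *
C=np.array([onz("top",cr(p),.006) for p in[(168,42),(610,188),(493,556),(42,410)]])
ctr=C.mean(0);ex=((C[0]+C[1])-(C[2]+C[3]));ex[2]=0;ex/=np.linalg.norm(ex)
ey0=C[0]+C[3]-C[1]-C[2];ey0/=np.linalg.norm(ey0);print("sq",ex@ey0)
th=(np.arctan2(ex[1],ex[0])+np.arctan2(-ey0[0],ey0[1]))/2
print("sides",[np.linalg.norm(C[i]-C[i-1]).round(4) for i in range(4)],"ctr",ctr.round(4),"th",th)
E=np.array([[np.cos(th),-np.sin(th),0],[np.sin(th),np.cos(th),0],[0,0,1]]);c0=ctr*[1,1,0]
b=lambda p:E.T@(p-c0)
print("spine ends",[b(onz("top",cr(p),.015)).round(4) for p in[(387,120),(268,480)]])
P=np.array([onz("top",cr(p),.030) for p in[(210,85),(292,100),(248,267),(165,245)]])
print("packet",[b(p).round(4) for p in P],"c",P.mean(0).round(4),b(P.mean(0)).round(4),[np.linalg.norm(P[i]-P[i-1]).round(3) for i in range(4)])
d=P[0]-P[3]+P[1]-P[2];print("packet yaw rel",np.arctan2(d[1],d[0])-th)
M=np.array([onz("top",cr(p),.022) for p in[(105,335),(187,370),(167,413),(92,378)]]);print("matches",[b(p).round(4) for p in M])
S=lambda p:np.array(p)/5.6+[180,165]-np.array([.4,.4])
for xs,uvt,uvs in((.11,(573,170),(205,238)),(-.02,(507,382),(160,88))):
  for a in np.arange(.4,.95,.05):
    p=c0+E@[xs,-.135*np.cos(a),.0105+.135*np.sin(a)]
    print(xs,round(a,2),np.round(proj("top",p)-cr(uvt),1),np.round(proj("side",p)-S(uvs),1))
T=R.from_rotvec(monitor.get_obs()["tool_rot"]).as_matrix();print(T.round(3))
np.savez("b.npz",c0=c0,E=E,th=th)
E
```

```text
sq -0.0033160084809123304
sides [np.float64(0.2386), np.float64(0.2875), np.float64(0.2381), np.float64(0.2891)] ctr [ 0.4756 -0.0201  0.006 ] th -0.2941402410864703
spine ends [array([0.1143, 0.0005, 0.015 ]), array([-0.1169,  0.0009,  0.015 ])]
packet [array([0.0982, 0.1084, 0.03  ]), array([0.1052, 0.0588, 0.03  ]), array([0.001 , 0.0523, 0.03  ]), array([-0.002 ,  0.1036,  0.03  ])] c [0.5474 0.0425 0.03  ] [0.0506 0.0808 0.03  ] [np.float64(0.1), np.float64(0.05), np.float64(0.104), np.float64(0.051)]
packet yaw rel 0.05544677230777423
matches [array([-0.0643,  0.1213,  0.022 ]), array([-0.069 ,  0.0679,  0.022 ]), array([-0.0972,  0.0712,  0.022 ]), array([-0.0913,  0.1205,  0.022 ])]
0.11 0.4 [4.  2.3] [-5.   9.8]
0.11 0.45 [3.4 1.8] [-4.   7.7]
0.11 0.5 [2.7 1.1] [-2.9  5.6]
0.11 0.55 [1.9 0.5] [-1.7  3.5]
0.11 0.6 [ 1.  -0.2] [-0.3  1.5]
0.11 0.65 [-0.1 -0.9] [ 1.2 -0.6]
0.11 0.7 [-1.3 -1.7] [ 2.8 -2.5]
0.11 0.75 [-2.6 -2.5] [ 4.5 -4.4]
0.11 0.8 [-4.  -3.3] [ 6.3 -6.3]
0.11 0.85 [-5.5 -4.1] [ 8.3 -8.1]
0.11 0.9 [-7.1 -5. ] [10.3 -9.8]
-0.02 0.4 [3.6 2.1] [-6.   8.4]
-0.02 0.45 [3.  1.8] [-5.2  6.4]
-0.02 0.5 [2.2 1.4] [-4.2  4.4]
-0.02 0.55 [1.3 1. ] [-3.1  2.5]
-0.02 0.6 [0.3 0.6] [-1.9  0.6]
-0.02 0.65 [-0.9  0.1] [-0.5 -1.3]
-0.02 0.7 [-2.2 -0.4] [ 0.9 -3.1]
-0.02 0.75 [-3.5 -1. ] [ 2.4 -4.9]
-0.02 0.8 [-5.  -1.5] [ 4.1 -6.6]
-0.02 0.85 [-6.6 -2.2] [ 5.8 -8.3]
-0.02 0.9 [-8.3 -2.8] [ 7.6 -9.9]
[[-0.907  0.42  -0.001]
 [ 0.42   0.907 -0.002]
 [ 0.    -0.002 -1.   ]]
```

Request:
{"name": "step_arm", "arguments": {
  "commands": [
    [50, [-40, -34, 0], 7],
    [50, [-81, -68, 0], 14],
    [50, [-121, -102, 0], 21],
    [50, [-162, -136, 0], 28],
    [50, [-202, -170, 0], 35],
    [50, [-243, -204, 0], 42],
    [50, [-283, -238, 0], 49],
    [50, [-323, -272, 20], 56],
    [50, [-364, -306, 40], 63],
    [50, [-404, -340, 60], 70],
    [50, [-445, -374, 80], 77],
    [50, [-485, -408, 100], 82]
  ]
}}

```text
t: 1.6
tool_pos: [0.5315, -0.0087, 0.3038]
tool_rot: [-2.526, -1.867, 0.0]
contact_force: [0.5, 0.7, 0.7]
opening: 0.0427
grip_force: 0.0
```

```bash
cat >> h.py <<'E'
def st():
    B=np.load("b.npz");o=monitor.get_obs();T=R.from_rotvec(o["tool_rot"]).as_matrix()
    print("t",o["t"].round(2),"board xyz",(B["E"].T@(o["tool_pos"]-B["c0"])).round(4),"tool y vs board x deg",np.degrees(np.arctan2(T[1,1],T[0,1])-B["th"]).round(2),"tilt",T[:,2].round(4),"F",o["contact_force"].round(1),"open",o["opening"],"q",o["q"].round(2))
E
python3 - <<'E'
from h import *
st();B=np.load("b.npz")
for n,p,z in(("timer",(320,227),.045),("mill",(318,257),.152),("millbase",(306,252),.08)):print(n,(B["E"].T@(onz("top",p,z)-B["c0"])).round(3))
E
```

```text
Traceback (most recent call last):
  File "h.py", line 14, in st
    print("t",o["t"].round(2),"board xyz",(B["E"].T@(o["tool_pos"]-B["c0"])).round(4),"tool y vs board x deg",np.degrees(np.arctan2(T[1,1],T[0,1])-B["th"]).round(2),"tilt",T[:,2].round(4),"F",o["contact_force"].round(1),"open",o["opening"],"q",o["q"].round(2))
              ^^^^^^^^^^^^
AttributeError: 'float' object has no attribute 'round'
```

Request:
{"name": "step_arm", "arguments": {
  "commands": [
    [50, [0, 0, 30], 0],
    [50, [0, 0, 60], 0],
    [50, [0, 0, 85], 0],
    [50, [0, 0, 85], 0]
  ]
}}

```text
t: 2.1
tool_pos: [0.5299, -0.0068, 0.2169]
tool_rot: [-2.52, -1.869, 0.007]
contact_force: [0.2, 0.2, 1.0]
opening: 0.043
grip_force: 0.0
```

```bash
sed -i 's/o\["t"\].round(2)/o["t"]/' h.py
python3 - <<'E'
from h import *
st();B=np.load("b.npz")
for n,p,z in(("timer",(320,227),.045),("mill",(318,257),.152),("millbase",(306,252),.08)):print(n,(B["E"].T@(onz("top",p,z)-B["c0"])).round(3))
s=eyes.get_image("side")[:,:,::-1];cv2.imwrite("pics/s1.png",cv2.resize(s[125:245,170:320],None,fx=5,fy=5,interpolation=cv2.INTER_CUBIC))
E
```

```text
t 2.1 board xyz [0.0481 0.0284 0.2169] tool y vs board x deg -0.01 tilt [-0.006  0.001 -1.   ] F [0.2 0.2 1. ] open 0.042983754311983396 q [-0.15  0.03  1.98  0.    1.15  0.14]
timer [-0.043 -0.225  0.045]
mill [-0.118 -0.219  0.152]
millbase [-0.119 -0.202  0.08 ]
```

View pics/s1.png

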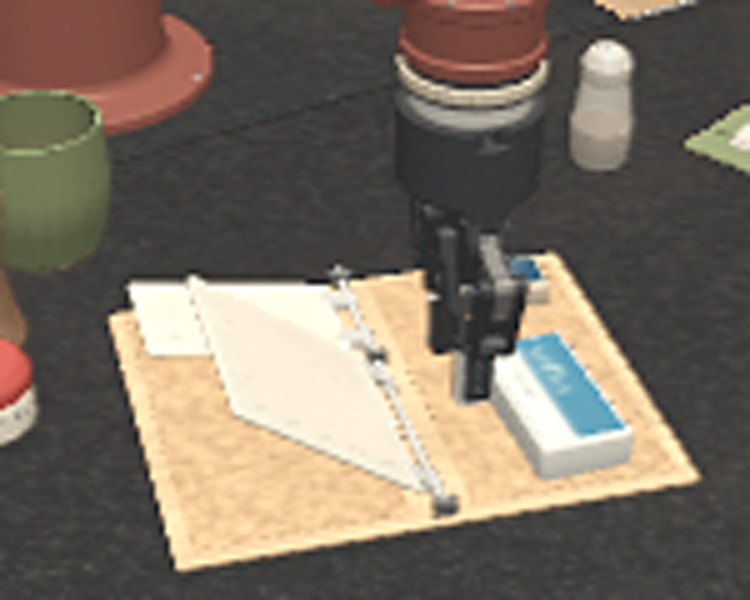

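The view shows the fingers between the spine and the packet, clear of both, with the tips near (470,400). I'll lower and push.

Request:
{"name": "step_arm", "arguments": {
  "commands": [
    [50, [0, 0, 17], 0],
    [50, [0, 0, 33], 0],
    [50, [0, 0, 33], 0],
    [50, [8, 0, 33], 0],
    [50, [18, 0, 33], 0],
    [50, [28, 0, 33], 0],
    [50, [38, 0, 33], 0],
    [50, [48, 0, 33], 0],
    [50, [58, 0, 33], 0],
    [50, [68, 0, 33], 0],
    [50, [76, 0, 33], 0],
    [50, [84, 0, 33], 0]
  ]
}}

```text
t: 3.65
tool_pos: [0.5558, 0.0739, 0.1867]
tool_rot: [-2.523, -1.872, 0.0]
contact_force: [-0.1, -1.1, 0.8]
opening: 0.0427
grip_force: 0.1
```

Request:
{"name": "step_arm", "arguments": {
  "commands": [
    [50, [8, 0, 0], 0],
    [50, [15, 0, 0], 0],
    [50, [22, 0, 0], 0],
    [50, [29, 0, 0], 0],
    [50, [36, 0, 0], 0],
    [50, [42, 0, 0], 0],
    [50, [48, 0, 0], 0],
    [50, [48, 0, 0], 0],
    [50, [40, 0, 0], 0],
    [50, [20, 0, -10], 0],
    [50, [10, 0, -30], 0]
  ]
}}

```text
t: 5.03
tool_pos: [0.5575, 0.0811, 0.2164]
tool_rot: [-2.523, -1.87, 0.004]
contact_force: [0.0, -0.5, 0.8]
opening: 0.0427
grip_force: 0.0
```

Run:
```python
from h import *
st()
s=eyes.get_image("side")[:,:,::-1];cv2.imwrite("pics/s2.png",cv2.resize(s[125:245,190:340],None,fx=5,fy=5,interpolation=cv2.INTER_CUBIC))
```

```text
t 5.025 board xyz [0.049  0.1206 0.2164] tool y vs board x deg -0.07 tilt [-2.6e-03 -5.0e-04 -1.0e+00] F [ 0.  -0.5  0.8] open 0.0426658400504382 q [ 0.01  0.1   1.9  -0.    1.15  0.31]
```

View pics/s2.png

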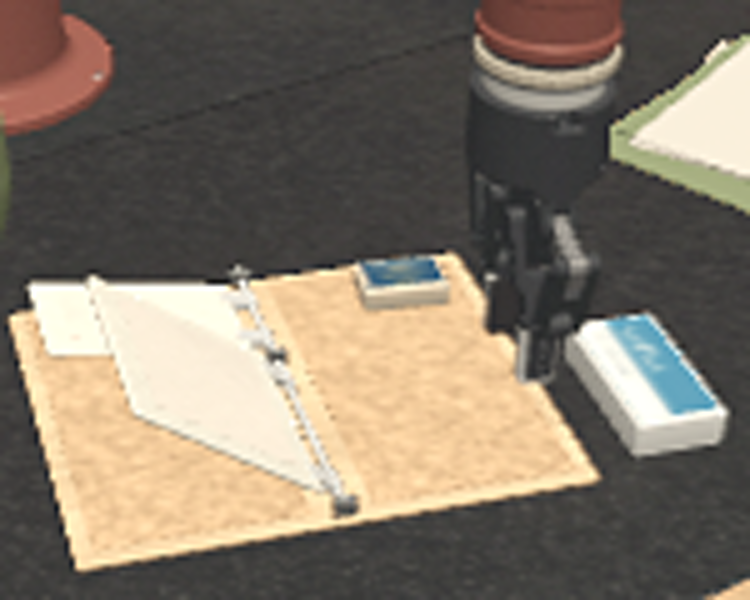

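The packet lies flat on the worktop with a clear gap to the board, at about (650,385). The matches are unmoved, and step 1 should be met. Next I move over to the right of the wide leaf's edge.

Request:
{"name": "step_arm", "arguments": {
  "commands": [
    [50, [-5, 0, -50], 0],
    [50, [-10, 0, -94], 0],
    [50, [-50, 0, -94], 0],
    [50, [-100, 0, -94], 0],
    [50, [-150, 0, -94], 0],
    [50, [-200, 0, -94], 0],
    [50, [-245, 0, -94], 0],
    [50, [-261, 0, -94], 0],
    [50, [-261, 0, -60], 0],
    [50, [-261, 0, -30], 0],
    [50, [-261, 0, -30], 0]
  ]
}}

```text
t: 6.45
tool_pos: [0.4816, -0.1661, 0.2441]
tool_rot: [-2.519, -1.869, 0.004]
contact_force: [0.5, -0.3, -0.2]
opening: 0.0427
grip_force: 0.0
```

Run:
```python
from h import *
st()
s=eyes.get_image("side")[:,:,::-1];cv2.imwrite("pics/s3.png",cv2.resize(s[105:225,150:300],None,fx=5,fy=5,interpolation=cv2.INTER_CUBIC))
```

```text
t 6.45 board xyz [ 0.0481 -0.138   0.2441] tool y vs board x deg -0.0 tilt [-0.0051  0.003  -1.    ] F [ 0.5 -0.3 -0.2] open 0.042657821120202555 q [-0.48 -0.06  2.01  0.    1.2  -0.18]
```

View pics/s3.png

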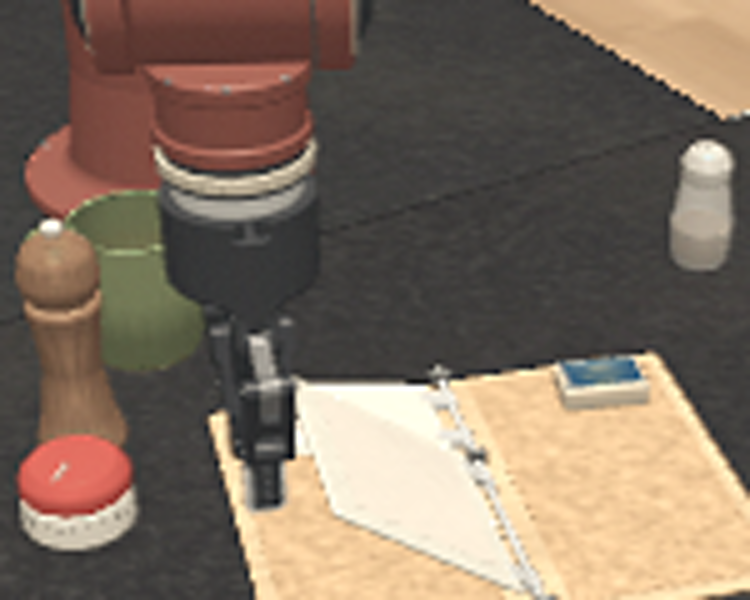

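The finger stands just right of the leaf's free edge (tip at (265,500)), clear of the narrow leaf and the timer. I'll swing to near upright along the arc.

Request:
{"name": "step_arm", "arguments": {
  "commands": [
    [50, [0, 0, 19], 0],
    [50, [5, 0, 19], 0],
    [50, [17, 0, 19], 0],
    [50, [22, 0, 12], 0],
    [50, [27, 0, 6], 0],
    [50, [38, 0, -5], 0],
    [50, [52, 0, -16], 0],
    [50, [66, 0, -24], 0],
    [50, [82, 0, -31], 0],
    [50, [99, 0, -36], 0],
    [50, [115, 0, -38], 0],
    [50, [115, 0, -38], 0]
  ]
}}

```text
t: 8.0
tool_pos: [0.5164, -0.0553, 0.2844]
tool_rot: [-2.52, -1.874, -0.0]
contact_force: [0.0, -0.0, -0.7]
opening: 0.0427
grip_force: 0.0
```

Run:
```python
from h import *
st()
s=eyes.get_image("side")[:,:,::-1];cv2.imwrite("pics/s4.png",cv2.resize(s[85:225,160:310],None,fx=4.2,fy=4.2,interpolation=cv2.INTER_CUBIC))
```

```text
t 8.0 board xyz [ 0.0492 -0.0219  0.2844] tool y vs board x deg 0.11 tilt [-6.0e-04  1.1e-03 -1.0e+00] F [ 0.  -0.  -0.7] open 0.042744252423596855 q [-0.25 -0.09  1.97  0.    1.27  0.04]
```

View pics/s4.png

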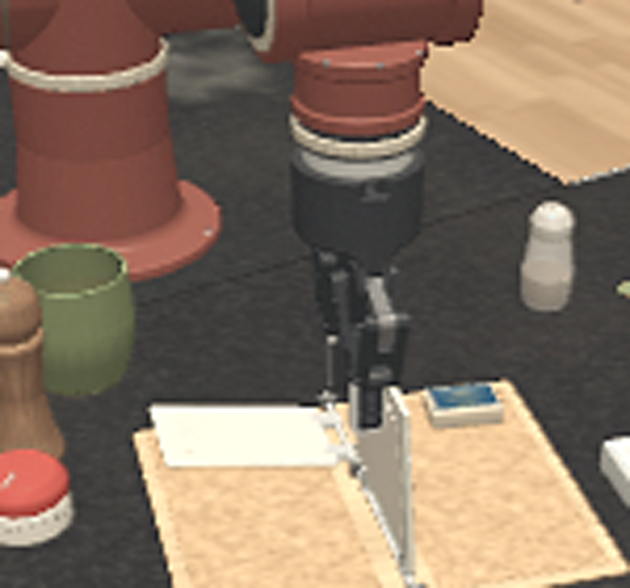

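The leaf is upright with the fingertips on its right face. Next, over and down.

Request:
{"name": "step_arm", "arguments": {
  "commands": [
    [50, [8, 0, 1], 0],
    [50, [22, 0, 2], 0],
    [50, [37, 0, 5], 0],
    [50, [52, 0, 10], 0],
    [50, [66, 0, 17], 0],
    [50, [79, 0, 26], 0],
    [50, [90, 0, 37], 0],
    [50, [100, 0, 50], 0],
    [50, [108, 0, 64], 0],
    [50, [112, 0, 79], 0],
    [50, [114, 0, 89], 0],
    [50, [114, 0, 89], 0]
  ]
}}

```text
t: 9.55
tool_pos: [0.5486, 0.0524, 0.1941]
tool_rot: [-2.522, -1.871, 0.004]
contact_force: [-0.6, 0.1, -0.4]
opening: 0.0426
grip_force: 0.0
```

Request:
{"name": "step_arm", "arguments": {
  "commands": [
    [50, [0, 0, 5], 0],
    [50, [0, 0, 10], 0],
    [50, [0, 0, 13], 0],
    [50, [0, 0, 15], 0],
    [50, [0, 0, 15], 0]
  ]
}}

```text
t: 10.18
tool_pos: [0.55, 0.0523, 0.1843]
tool_rot: [-2.523, -1.871, 0.002]
contact_force: [-11.7, 0.9, 22.8]
opening: 0.0424
grip_force: 11.3
```

Run:
```python
from h import *
st()
s=eyes.get_image("side")[:,:,::-1];cv2.imwrite("pics/s5.png",cv2.resize(s[125:245,190:340],None,fx=5,fy=5,interpolation=cv2.INTER_CUBIC))
```

```text
t 10.175 board xyz [0.0503 0.0909 0.1843] tool y vs board x deg -0.01 tilt [-1.5e-03 -3.0e-04 -1.0e+00] F [-11.7   0.9  22.8] open 0.04242855679809077 q [-0.04  0.13  1.93 -0.    1.08  0.25]
```

View pics/s5.png

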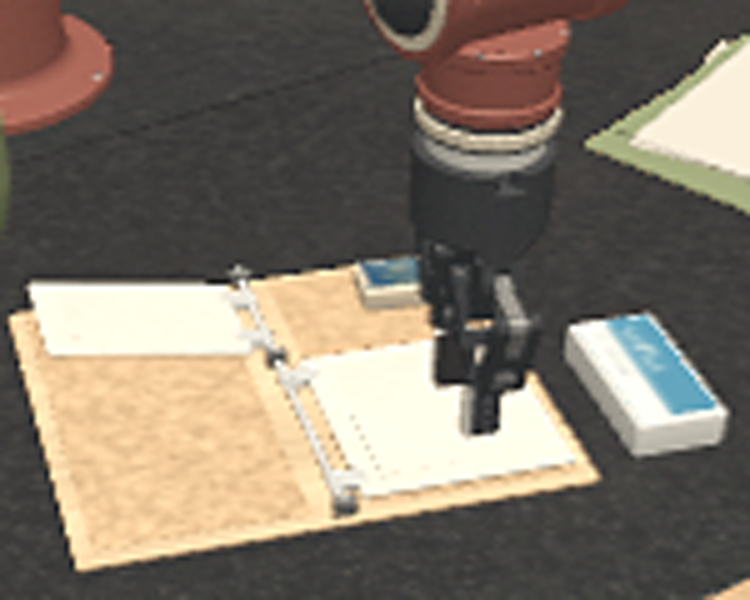

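The leaf lies flat on the left half, with 23 N of reaction showing it is at its stop. The packet is clear of it. I retract and check the leaf edge against its expected place.

Request:
{"name": "step_arm", "arguments": {
  "commands": [
    [50, [0, 0, -10], 0],
    [50, [0, 0, -30], 0],
    [50, [0, 0, -70], 0],
    [50, [0, 0, -120], 0],
    [50, [-40, 0, -150], 0],
    [50, [-100, 0, -150], 0],
    [50, [-160, 0, -150], 0],
    [50, [-220, 0, -150], 0],
    [50, [-220, 0, -150], 0],
    [50, [-220, 0, -150], 0]
  ]
}}

```text
t: 11.48
tool_pos: [0.4854, -0.1582, 0.3312]
tool_rot: [2.524, 1.871, 0.001]
contact_force: [-0.3, 0.4, 0.5]
opening: 0.0423
grip_force: 0.0
```

Run:
```python
from h import *
st();B=np.load("b.npz")
s=eyes.get_image("side")[:,:,::-1].copy()
print([ (proj("side",B["c0"]+B["E"]@[x,.135,.0105])-[190,125]).round(1)*5 for x in(.11,-.02)])
cv2.imwrite("pics/s6.png",cv2.resize(s[125:245,190:340],None,fx=5,fy=5,interpolation=cv2.INTER_CUBIC))
```

```text
t 11.475 board xyz [ 0.0494 -0.1293  0.3312] tool y vs board x deg -0.04 tilt [ 6.e-04  2.e-04 -1.e+00] F [-0.3  0.4  0.5] open 0.04234124335898302 q [-0.46 -0.17  1.95  0.    1.36 -0.17]
[array([575., 459.]), array([492. , 329.5])]
```

View pics/s6.png

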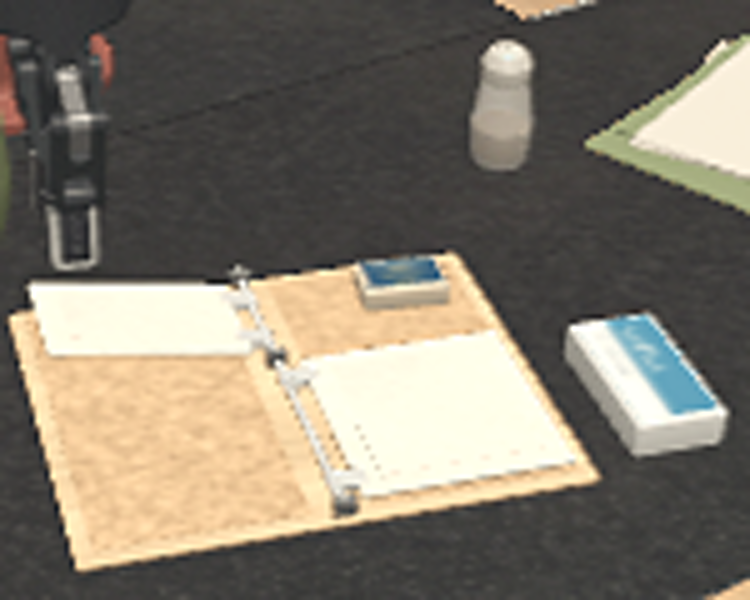

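The leaf's free corners are at (577,460) and (493,332), within a pixel of the flat prediction of (575,459) and (492,330). Everything else is in place, so I hand in.

```bash
python3 -c "
from station import finish_job
print(finish_job())"
```

```text
the job is handed in; nothing more can be done
None
```

The job is handed in, verdict not shown: the last side picture has the packet flat on the worktop clear of the board, the wide leaf flat on the left half, and the narrow leaf and matches not visibly moved; the arm touches nothing.

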